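# Uncap the blue spray can, draw it from the rack and hold it aimed at the tile

## Task

Get ready to spray the brass tile blue: while the blue can still stands in its rack, lift off its blue cap and leave it in the grey tray. Then draw the blue can up out of the rack, tip it forward to about 45 degrees and finish still holding it up, steady, with its nozzle pointing at the middle of the tile from about 25 cm away. Leave the other cans, the tile and everything else on the bench where they are.

Things in the scene. Friction and masses are not known exactly. Their poses are not given: they have to be found in the camera images.
- can_mid (a point): The blue spray can, upright in one of the rack's three holes (any of them): white cylinder 52 mm in diameter with a blue band, body 116 mm high, spray head up to 141 mm, about 0.22 kg. This point is on its axis, 70 mm above its underside. Its z axis runs along the can from foot to head; its x axis is the way the nozzle sprays (square to the can's axis). Standing in the rack it can be gripped across the body between 85 and 115 mm above its underside, above the rack's deck.
- nozzle (a point): Spray orifice, the red insert on the beak of the white spray head under the cap: 15 mm in front (+x) of the can's axis and 133.5 mm above its underside. Axes as the can's: it sprays straight along +x.
- can_foot (a point): Centre of the blue can's underside. Axes as the can's.
- blue_can: The blue spray can; origin at the centre of its underside, axes as can_mid.
- cap_mid (a point): Middle of the blue can's plain blue push-on cap (cup-shaped, open below, 53 mm in diameter, 34 mm high, about 15 g), half-way up on its axis, z axis up through its closed top. It sits loosely on the can's shoulder 116 mm above the can's underside and hides the spray head, which reaches 25 mm up inside it; grip it by its upper part, since fingertips reaching below its rim can take the can along, and lift it straight up by at least 30 mm to clear the head.
- cap: The blue cap; origin at the centre of its open underside.
- rack: Plywood can rack, fixed to the bench: 96 mm (its x) by 280 mm (its y), origin under its centre. The cans stand on its 12 mm base board and pass through 57 mm holes in a deck whose top is 70 mm above the bench; holes at y = -80, 0 and +80 mm; end boards 84 mm high. A gripper closing along the rack's x axis has the most room. Lifting a can by 60 mm brings its foot clear of the deck.
- tray_in (a point): Grey open tray for caps, fixed to the bench: 150 mm (its x) by 120 mm (its y), 26 mm high, walls and floor 4 mm thick. This point is the middle of its inner floor.
- tray: The grey tray; origin under its centre.
- tile_mid (a point): Middle of the top face of the square embossed dull brass tile to be painted: 150 by 150 mm, 4 mm thick, lying level and loose on four yellow painter's pyramids, 44 mm above the bench.
- tile: The brass tile; origin at the centre of its underside.
- red_can: Spray can like the blue one with a red cap and band, 150 mm high, in another hole of the rack; to be left. Origin at the centre of its underside.
- yellow_can: Spray can like the blue one with a yellow cap and band, 150 mm high, in another hole of the rack; to be left. Origin at the centre of its underside.
- tape_roll: Roll of masking tape lying flat, 100 mm across, 24 mm high; to be left. Origin under its centre.
- sanding_block: Cork sanding block 100 x 66 x 26 mm; to be left. Origin under its centre.
- scraper: Paint scraper lying flat, 200 mm long, 16 mm high; to be left. Origin under the brass ferrule, near the middle.
- paint_tin: Small green tin, 77 mm across, 82 mm high; to be left. Origin under its centre.
There are look-alikes about, which are no part of the job. Several things have the shape of the cap; the one meant has the colours described above.

How it is judged:
On the way, in this order (a step that is already met when the one before it is completed fails the run):
1. the blue cap lies in the tray, let go, while the blue can still stands in the rack (x of cap_mid in the frame of tray_in between -0.052 and 0.052 m and y of cap_mid in the frame of tray_in between -0.037 and 0.037 m and z of cap_mid in the frame of tray_in below 0.03 m and contact force between cap and the fingers below 0.05 N and height (world z) of can_foot below 0.04 m and angle between can_mid's own z axis and vertical below 0.2 rad), for 0.2 s.
2. the blue can is held up, drawn clear of the rack (height (world z) of can_foot above 0.075 m and contact force between blue_can and the fingers above 1 N and contact force between blue_can and rack below 0.05 N), for 0.1 s.
At the end, for the whole second after the job is handed in: The cap lies let go in the tray. The fingers alone hold the blue can, still, its foot over 60 mm above the bench, its axis 32 to 58 degrees from upright; the middle of the tile lies 18 to 32 cm ahead of the nozzle, within 50 mm of the spray line sideways and up-and-down (x of cap_mid in the frame of tray_in between -0.052 and 0.052 m and y of cap_mid in the frame of tray_in between -0.037 and 0.037 m and z of cap_mid in the frame of tray_in below 0.03 m and contact force between cap and the fingers below 0.05 N and x of tile_mid in the frame of nozzle between 0.18 and 0.32 m and y of tile_mid in the frame of nozzle between -0.05 and 0.05 m and z of tile_mid in the frame of nozzle between -0.05 and 0.05 m and angle between can_mid's own z axis and vertical between 0.55 and 1.02 rad and height (world z) of can_foot above 0.06 m and contact force between blue_can and the fingers above 1 N and linear speed of blue_can below 0.03 m/s and linear speed of cap below 0.05 m/s and contact force between blue_can and rack below 0.05 N and contact force between blue_can and tray below 0.05 N and contact force between blue_can and tile below 0.05 N); the arm keeps its last pose, push and grip.
It fails at once if the red or the yellow can is shifted by more than 30 mm (distance of any of red_can, yellow_can from where it was at the start of the episode above 0.03 m).
It fails at once if the tile is shifted by more than 20 mm (distance of tile from where it was at the start of the episode above 0.02 m).
It fails at once if the tape roll, sanding block, scraper or paint tin is shifted by more than 30 mm (distance of any of tape_roll, sanding_block, scraper, paint_tin from where it was at the start of the episode above 0.03 m).
It also fails if it takes over 56 s, if anything falls off the work surface, if the arm or the gripper's body presses on something with over 40 N, if the wrist force passes 120 N, or if a joint passes its speed limit or range.

## Robot

A 6-joint arm with a two-finger parallel gripper is mounted at the origin on the work surface. World frame = base frame: x ahead of the robot, y to its left, z up, the work surface at z = 0. Lengths are in m, angles in rad, forces in N, time in s.
With the tool pointing down it reaches from about 0.3 to 0.95 m from the base axis. Payload 3.1 kg.
Tool frame: the origin (TCP) lies at the very end of the fingers, on their centre line; the grasp point (between the pads) lies 19 mm behind it (pinch_z is the distance from the TCP to the grasp point, in m); x points along the fingers, y is the direction in which the jaws open and shut, and the axes are right-handed (so a half turn about x gives the same grasp; the last joint's range is limited). The gripper opens to 85 mm and grips with 20 to 120 N. Pads are 22 mm wide; open, the fingers measure 114 mm over their backs; the gripper's body (76 mm by 85 mm) begins 54 mm behind the grasp point. The pads swing forward as they close: fully open they stand 13 mm farther back than shut.
Start: joints at [-1.373, 0.308, 1.634, -0, 1.2, -0.07], TCP at [0.165, -0.603, 0.231] pointing down, gripper open.
Joint ranges: [-3.06, 3.06], [-0.79, 1.96], [0.05, 2.63], [-1.19, 4.34], [0.05, 2.64], [-2.94, 2.94]. Speed limits (rad/s): [2.79, 2.79, 3.14, 3.14, 3.14, 3.14].

## Interface

Orientations are given as a unit quaternion [w, x, y, z].
In Python, from cell import movep, line_to, goto_joints, gripper_open, grasp, sleep, ik, observe, read_camera, camera_params, MotionError, job_done, pinch_z gives the robot as it stands. The module is installed in compiled form; this text tells all that it offers. Calls block until the motion is done:
- movep(position, orientation): joint-space move of the TCP to a pose.
- line_to(position, orientation=None, v=0.15, contact_N=None): straight line of the TCP; orientation=None keeps the orientation; v is the mean speed in m/s. With contact_N (N) it stops when the force on the tool has changed by that much, and returns True; else False.
- goto_joints(angles): joint-space move.
- gripper_open() and grasp(force=None): open the fingers fully, or close them until they stop; force is the grip in N (None keeps the last).
- sleep(seconds).
- ik(position, orientation): joint angles nearest the present ones, or None.
- observe(): the state.
- read_camera(name): name is "scene" or "top" or "wrist"; returns (picture, depth): 420x560x3 uint8, red, green, blue; 420x560 float32, m along the optical axis (not along the pixel's ray), 0 where there is no reading.
- camera_params(name): a dict with "fx", "fy", "cx", "cy" (pixels), "k1" (the pictures are not rectified: a ray, as slopes to the right and down, at radius r is drawn at 1 + k1 r^2 times it, then the intrinsics apply), "R" (3x3) and "t" (3): a world point X has camera coordinates R X + t. Camera axes: x right, y down, z forward; pixel columns grow to the right and rows downward; lengths in m; the calibration is good to about 2 mm. A picture is of the moment at which its call begins: read the wrist's pose just before it. camera_params takes no time and is no camera call; for the wrist camera it gives the pose at the moment of the call.
A pose or a line that the arm cannot do raises MotionError and nothing moves.
- job_done(): hands the job in, once; it reports no verdict.
The state is a dict: "time": time; "q": joint angles; "joint_velocities": joint speeds; "tau": joint torques, N m; "tcp_pos": TCP position; "ee_rot": TCP orientation; "contact_force": force on the tool from outside, world axes, zero at the start; "torque": the same for the moment, N m; "width": finger opening in m.
Only numpy, scipy, OpenCV 4.12 (cv2) and the standard library are available. Lean on these libraries where they do the work, as an engineer would, in place of code of your own. Each camera call takes 0.05 s, during which the arm holds its last target. There are 200 camera calls.

## Working session

There is one attempt and no reset: what is moved stays moved. The work goes in short steps, each a Python script; the robot and the scene stay as the last script left them, time stands still between calls to the robot, and variables do not carry over. Pictures are saved under pics/ and viewed, about 8 in all and at most 12, crops included, and the job is handed in when it is done.

```bash
mkdir -p pics; cat > h.py <<'E'
import numpy as np, cv2
from cell import *
def cloud(name):
    p=camera_params(name); im,d=read_camera(name)
    v,u=np.mgrid[0:420,0:560]
    x=(u-p['cx'])/p['fx']; y=(v-p['cy'])/p['fy']
    xu,yu=x.copy(),y.copy()
    for _ in range(8):
        s=1+p['k1']*(xu**2+yu**2); xu,yu=x/s,y/s
    C=np.stack([xu*d,yu*d,d],-1)-np.array(p['t'])
    W=C@np.array(p['R']); W[d==0]=np.nan
    return im,W
def save(im,n): cv2.imwrite('pics/'+n,im[:,:,::-1])
E
python3 - <<'E'
from h import *
o=observe();print(o)
print(pinch_z)
for n in('scene','top'):
    im,W=cloud(n); np.savez(n+'.npz',im=im,W=W); save(im,n+'.png')
    p=camera_params(n);print(n,-np.array(p['R']).T@p['t'])
a=[cv2.imread(f'pics/{n}.png') for n in('scene','top')]
E
```

```text
{'time': 0.0, 'q': array([-1.37270672e+00,  3.09004348e-01,  1.63521017e+00, -3.39822697e-06,
        1.19968680e+00, -6.96791805e-02]), 'joint_velocities': array([-0.00118555, -0.00141138,  0.00044589,  0.00111926, -0.00020864,
       -0.00043556]), 'tau': array([-8.13554971e-05, -4.15250874e+01, -2.76663566e+01, -3.07832079e-05,
        1.02897780e-02,  1.06520156e-05]), 'tcp_pos': array([ 0.16518433, -0.60191595,  0.23003623]), 'ee_rot': array([-0.09357388, -0.70072477, -0.09520284,  0.70083175]), 'contact_force': array([0.18461534, 0.94236195, 0.6333851 ]), 'torque': array([ 0.05014443,  0.00511989, -0.00266791]), 'width': 0.08556161631610917}
0.0187
scene [1.21716645 0.34375811 1.11526138]
top [0.43535382 0.08697684 1.3076426 ]
```

View pics/top.png

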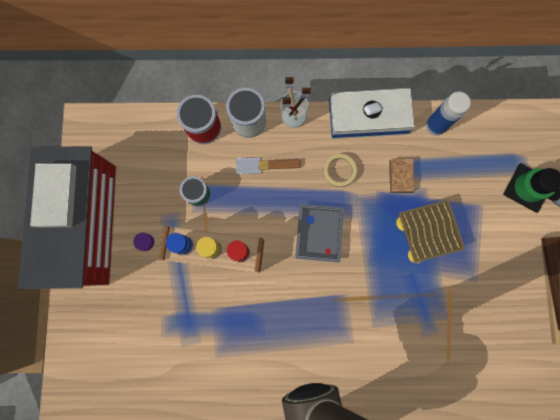

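View pics/scene.png

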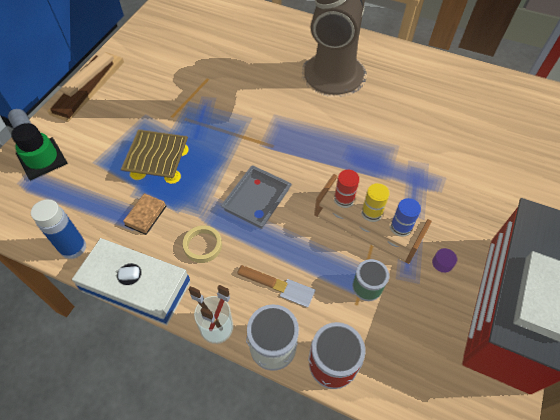

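The top view shows the blue cap at (178,242), yellow (206,247), red (237,251), the tray around (320,233) and the tile around (431,231). The green tin at (194,188) is close to the blue can.

```bash
cat > m.py <<'E'
from h import *
D=np.load('top.npz');im,W=D['im'],D['W']
print('center',W[210,280],'base?',W[395,310])
def cap(u,v,r=14,zmin=.155,zmax=.172):
    P=W[v-r:v+r+1,u-r:u+r+1].reshape(-1,3); P=P[~np.isnan(P[:,2])]
    Q=P[(P[:,2]>zmin)&(P[:,2]<zmax)].astype(np.float32)
    (c,rad)=cv2.minEnclosingCircle(Q[:,:2]); return len(Q),Q[:,:2].mean(0),c,rad,np.median(Q[:,2]),P[:,2].max()
for n,u,v in(('blue',178,242),('yel',206,247),('red',237,251)): print(n,cap(u,v))
print('tin',cap(194,188,18,.07,.09))
def rect(n,u0,u1,v0,v1,z0,z1):
    P=W[v0:v1,u0:u1].reshape(-1,3);Q=P[(P[:,2]>z0)&(P[:,2]<z1)].astype(np.float32)
    print(n,len(Q),cv2.minAreaRect(Q[:,:2]),np.median(Q[:,2]),Q[:,:2].mean(0))
rect('tile',392,470,190,270,.036,.056)
rect('tray',285,355,195,272,.018,.034)
rect('rackends',155,275,220,280,.076,.092)
E
python3 m.py
```

```text
center [0.63695221 0.10403527 0.00179927] base? [0.19941606 0.03990123 0.36128447]Traceback (most recent call last):
  File "m.py", line 8, in <module>
    for n,u,v in(('blue',178,242),('yel',206,247),('red',237,251)): print(n,cap(u,v))
                                                                            ~~~^^^^^
  File "m.py", line 7, in cap
    (c,rad)=cv2.minEnclosingCircle(Q[:,:2]); return len(Q),Q[:,:2].mean(0),c,rad,np.median(Q[:,2]),P[:,2].max()
            ~~~~~~~~~~~~~~~~~~~~~~^^^^^^^^^
cv2.error: OpenCV(4.12.0) /io/opencv/modules/imgproc/src/shapedescr.cpp:201: error: (-215:Assertion failed) count >= 0 && (depth == CV_32F || depth == CV_32S) in function 'minEnclosingCircle'
```

```bash
sed -i 's/Q\[:,:2\])/np.ascontiguousarray(Q[:,:2]))/g' m.py; sed -i '3a print(W[242,178],W[247,206],W[251,237],W[188,194],W[231,431],W[233,320])' m.py; python3 m.py
```

```text
center [0.63695221 0.10403527 0.00179927] base? [0.19941606 0.03990123 0.36128447]
[0.52915331 0.36887842 0.16369641] [0.51563765 0.29552498 0.1631725 ] [0.50458655 0.21428665 0.1649382 ] [0.6891296  0.34762654 0.08530088] [ 0.56632826 -0.33153358  0.04360429] [ 0.56626095 -0.01496051  0.00504103]
blue (323, array([0.52842206, 0.37572268], dtype=float32), (0.5290701389312744, 0.37633129954338074), 0.026802215725183487, np.float32(0.1628561), np.float64(0.1684603460109067))
yel (322, array([0.51732826, 0.29555783], dtype=float32), (0.517479419708252, 0.2960529923439026), 0.02651309408247471, np.float32(0.16336967), np.float64(0.1706992345956489))
red (321, array([0.50741994, 0.21633156], dtype=float32), (0.5078702569007874, 0.21681208908557892), 0.02661849558353424, np.float32(0.16322239), np.float64(0.169136068621096))
tin (559, array([0.686771  , 0.35164076], dtype=float32), (0.6869011521339417, 0.35267171263694763), 0.038873091340065, np.float32(0.082351685), np.float64(0.08928223258937348))
tile 2779 ((0.5682470798492432, -0.33138567209243774), (0.15036049485206604, 0.15440723299980164), 14.720449447631836) 0.045374855 [ 0.5674107  -0.33139664]
tray 666 ((0.5661616325378418, -0.011234909296035767), (0.13200147449970245, 0.1626332551240921), 84.58201599121094) 0.026684914 [ 0.5662645  -0.01312677]
rackends 386 ((0.5177967548370361, 0.2969469428062439), (0.2803802192211151, 0.09464970231056213), 82.64146423339844) 0.084255755 [0.51772094 0.29855737]
```

```bash
cat >> h.py <<'E'
from scipy.spatial.transform import Rotation as Ro
def quat(x,y):
    x=np.array(x,float)/np.linalg.norm(x); y=np.array(y,float)-np.dot(y,x)*x; y/=np.linalg.norm(y)
    return Ro.from_matrix(np.c_[x,y,np.cross(x,y)]).as_quat(scalar_first=True)
RX=np.array([.9914,-.131,0]); BL=np.array([.5287,.376,0]); TR=np.array([.566,-.012,0]); TILE=np.array([.568,-.3314,.044])
def up(P,z): return [P[0],P[1],z]
E
python3 - <<'E'
from h import *
for s in(1,-1):
    print(s,ik(up(BL,.26),quat([0,0,-1],s*RX)))
q=min((quat([0,0,-1],s*RX) for s in(1,-1)),key=lambda q:9 if (j:=ik(up(BL,.26),q)) is None else abs(j[5]))
movep(up(BL,.26),q); line_to(up(BL,.133),v=.12)
o=observe();print(o['time'],o['tcp_pos'],o['contact_force'])
grasp(20); o=observe();print(o['width'],o['tcp_pos'])
line_to(up(BL,.25),v=.12)
o=observe();print(o['time'],o['width'],o['contact_force'])
im,W=cloud('top');np.savez('top2.npz',im=im,W=W);save(im[180:290,130:350].repeat(3,0).repeat(3,1),'lift.png')
E
```

```text
1 [ 5.51088367e-01  3.29941065e-01  1.54584966e+00 -4.44089210e-16
  1.26580193e+00  6.82463662e-01]
-1 [ 5.51088367e-01  3.29941065e-01  1.54584966e+00 -4.44089210e-16
  1.26580193e+00 -2.45912899e+00]
4.9417 [0.52950221 0.37649486 0.13415872] [-0.53189968 -0.33034065  0.45868942]
0.0517095396274931 [0.5292685  0.3763807  0.13400138]
6.475 0.05180791356336753 [ 0.34742536  0.31438472 -0.51211429]
```

View pics/lift.png

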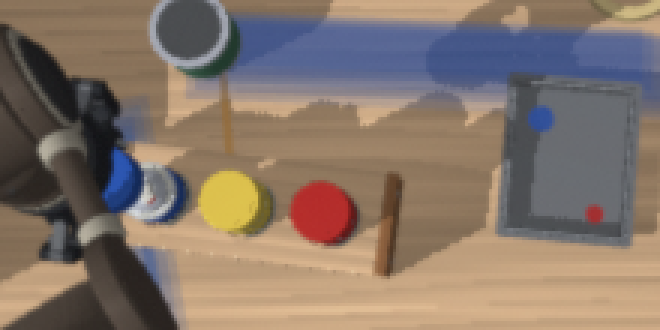

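The crop shows the blue cap held in the gripper at about (120,185). The can's white head is uncovered in the rack at about (155,190).

```bash
python3 - <<'E'
from h import *
a=np.radians(-5.4); q=quat([0,0,-1],[np.cos(a),np.sin(a),0])
movep(up(TR,.2),q); line_to(up(TR,.011),v=.1,contact_N=6); o=observe();print(o['time'],o['tcp_pos'],o['contact_force'])
gripper_open(); line_to(up(TR,.25),v=.2)
movep(up(TR+[-.1,-.2,0],.3),q)
im,W=cloud('top');np.savez('top3.npz',im=im,W=W)
big=lambda c:cv2.resize(c,None,fx=5,fy=5,interpolation=cv2.INTER_CUBIC)
save(np.hstack([big(im[215:275,155:215]),big(im[195:255,290:350])]),'after.png')
for n,sl in(('cap',np.s_[195:272,285:355]),('head',np.s_[225:262,160:198])):
    P=W[sl].reshape(-1,3);C=im[sl].reshape(-1,3).astype(int)
    m=(P[:,2]>.03)&(P[:,2]<.06) if n=='cap' else (P[:,2]>.14)&(P[:,2]<.165)
    print(n,m.sum(),P[m].mean(0),P[m].min(0),P[m].max(0))
# red insert
sl=np.s_[225:262,160:192];C=im[sl].astype(int);m=(C[...,0]>C[...,1]+40)&(C[...,0]>C[...,2]+40)
print('red',np.argwhere(m)+[225,160],W[sl][m]); print(observe()['time'])
E
```

```text
10.025 [ 0.56657866 -0.01204783  0.01163347] [ 1.07364597 -0.90827995 -0.36883892]
cap 329 [ 0.56664125 -0.01065344  0.03734815] [ 0.48499893 -0.08147098  0.03001673] [0.64975462 0.0607761  0.04886462]
head 75 [0.52545834 0.36475518 0.15175433] [0.50546521 0.31865104 0.14009029] [0.54179392 0.39037897 0.16461687]
red [[227 165]
 [228 165]
 [229 164]
 [229 165]
 [230 164]
 [230 165]
 [231 165]
 [232 165]
 [233 164]
 [234 164]
 [235 163]
 [235 164]
 [236 163]
 [237 163]
 [238 163]
 [238 164]
 [239 163]
 [240 163]
 [241 163]
 [242 163]
 [243 162]
 [244 162]
 [244 163]
 [245 162]
 [248 162]
 [249 162]
 [250 161]
 [250 162]
 [251 161]
 [252 161]
 [253 161]
 [254 160]
 [254 161]
 [255 160]
 [255 161]
 [256 160]
 [256 161]
 [257 160]
 [258 160]] [[0.57827579 0.42679212 0.08260981]
 [0.57536906 0.42649769 0.08328982]
 [0.5726029  0.42929676 0.08293819]
 [0.57304616 0.42763489 0.07880605]
 [0.56973126 0.42906863 0.08337219]
 [0.56969987 0.4262339  0.08347816]
 [0.56666324 0.42557131 0.08548795]
 [0.56425245 0.42652779 0.08165311]
 [0.56117762 0.42848443 0.08431684]
 [0.55780779 0.42683081 0.0
[... 361 characters left out ...]
578498]
 [0.53327417 0.43330474 0.08322554]
 [0.53013864 0.43195304 0.08762069]
 [0.53078825 0.43159023 0.07899922]
 [       nan        nan        nan]
 [0.51934294 0.43283525 0.08295954]
 [0.51651272 0.43253055 0.08365292]
 [0.51369576 0.43495367 0.08453766]
 [0.5134102  0.43100276 0.08868039]
 [0.51075143 0.43407109 0.08725461]
 [0.50823983 0.4351875  0.08294263]
 [0.50538408 0.43468119 0.08433702]
 [0.50256598 0.43699604 0.08557021]
 [0.50275757 0.4353164  0.08171486]
 [0.49986284 0.43722536 0.08438242]
 [0.49963691 0.43334134 0.08828042]
 [0.4969582  0.43633052 0.08712134]
 [0.49725634 0.43535372 0.08080806]
 [0.4942804  0.43669658 0.0854554 ]
 [0.49168887 0.43763323 0.08179375]]
12.7667
```

View pics/after.png

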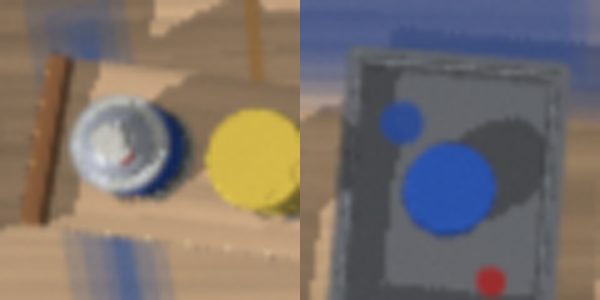

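The cap stands upright near the tray centre at (448,188) in the crop. The red insert at (127,160) lies to the lower right of the head, so the nozzle faces roughly (-x,-y). I'll refine that with the wrist camera.

```bash
python3 - <<'E'
from h import *
q=quat([0,0,-1],RX)
movep(up(BL,.30),q)
im,W=cloud('wrist');np.savez('w1.npz',im=im,W=W);save(im,'w1.png')
p=camera_params('wrist');R,t=np.array(p['R']),np.array(p['t'])
d=np.linalg.norm(W[...,:2]-BL[:2],axis=-1)
C=im.astype(int);m=(d<.035)&(W[...,2]>.13)&(C[...,0]>C[...,1]+50)&(C[...,0]>C[...,2]+50)
print('red',m.sum(),W[m].mean(0),np.argwhere(m).mean(0))
h=(d<.035)&(W[...,2]>.146);print('head top',h.sum(),np.median(W[h],0)); 
s=(d<.035)&(W[...,2]>.118)&(W[...,2]<.136);print('shoulder',cv2.minEnclosingCircle(np.ascontiguousarray(W[s][:,:2].astype(np.float32))))
print('cam',-R.T@t,observe()['time'])
E
```

```text
red 7 [0.51926758 0.36658263 0.14592684] [201.42857143 270.28571429]
head top 16431 [0.52991781 0.38822323 0.38713358]
shoulder ((0.530446469783783, 0.37688636779785156), 0.026595745235681534)
cam [0.53944734 0.45205726 0.44242823] 14.9417
```

View pics/w1.png

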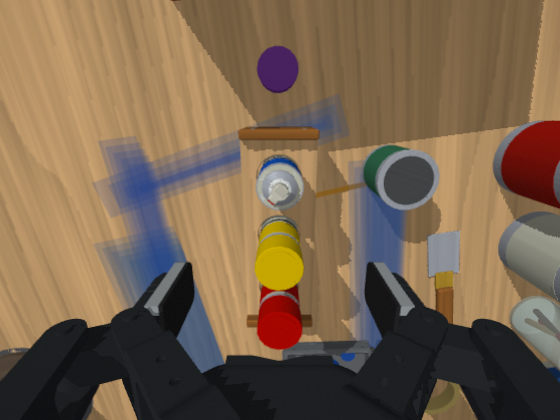

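The wrist view shows the uncovered head at (279,186) with its red insert at (270,201). The insert's height (0.146 m) and its 14.3 mm offset match the stated sizes, and the nozzle azimuth is about -137°. Next I'll plan the grip and the final pose.

```bash
cat > plan.py <<'E'
from h import *
AX=np.array([.5293,.3765,0]); PSI=np.radians(-137.)
def canR(phi,tilt):  # columns x(spray), y, z
    h=np.array([np.cos(phi),np.sin(phi),0]);k=np.array([0,0,1.])
    x=h*np.cos(tilt)-k*np.sin(tilt); z=h*np.sin(tilt)+k*np.cos(tilt)
    return np.c_[x,np.cross(z,x),z]
HG=.078 # TCP height above foot, along can axis
def tool_rel(s,psi=PSI):  # tool rotation in can frame, from the upright grip
    Rt=Ro.from_quat(quat([0,0,-1],s*RX),scalar_first=True).as_matrix()
    return canR(psi,0).T@Rt
def final(phi,tilt,dist,s,psi=PSI,Rrel=None,tcp=None):
    C=canR(phi,tilt); noz=TILE-dist*C[:,0]; foot=noz-C@[.015,0,.1335]
    Rt=C@(tool_rel(s,psi) if Rrel is None else Rrel)
    return foot+C@([0,0,HG] if tcp is None else tcp), Ro.from_matrix(Rt).as_quat(scalar_first=True), foot, noz
E
python3 - <<'E'
from plan import *
D=np.load('top.npz');W=D['W'].reshape(-1,3)
LO=np.array([-3.06,-.79,.05,-1.19,.05,-2.94]);HI=np.array([3.06,1.96,2.63,4.34,2.64,2.94])
for s in(1,-1):
  print(s,np.round(ik(up(AX,.09),quat([0,0,-1],s*RX)),2))
  for ph in range(-180,180,15):
   for ti in (38,45,52):
    p,q,f,n=final(np.radians(ph),np.radians(ti),.25,s)
    j=ik(p,q)
    if j is None: continue
    j=np.array(j);mar=np.minimum(j-LO,HI-j).min()
    if mar<.12: continue
    xt=Ro.from_quat(q,scalar_first=True).as_matrix()[:,0]
    L=np.vstack([f+(n-f)*k for k in np.linspace(0,1,6)]+[p-xt*k for k in np.linspace(0,.25,8)])
    Wv=W[(W[:,0]>.35)&(W[:,2]>.02)&(W[:,2]<.3)]
    clear=min(np.linalg.norm(Wv-l,axis=1).min() for l in L)
    print(s,ph,ti,np.round(p,2),'foot',np.round(f,2),np.round(j,2),'mar %.2f clear %.3f'%(mar,clear))
E
```

```text
1 [ 0.55  0.51  1.66 -0.    0.97  0.68]
1 -180 38 [ 0.81 -0.33  0.16] foot [ 0.86 -0.33  0.1 ] [-0.56  0.58  1.53  0.68  0.55 -0.17] mar 0.50 clear 0.029
1 -180 45 [ 0.79 -0.33  0.19] foot [ 0.85 -0.33  0.14] [-0.59  0.51  1.63  0.97  0.5  -0.47] mar 0.45 clear 0.034
1 -180 52 [ 0.77 -0.33  0.22] foot [ 0.84 -0.33  0.17] [-0.63  0.45  1.73  1.29  0.51 -0.79] mar 0.46 clear 0.047
1 -165 38 [ 0.8  -0.27  0.16] foot [ 0.85 -0.26  0.1 ] [-0.54  0.57  1.55  0.78  0.68 -0.46] mar 0.63 clear 0.032
1 -165 45 [ 0.79 -0.27  0.19] foot [ 0.84 -0.26  0.14] [-0.59  0.51  1.63  1.    0.68 -0.68] mar 0.63 clear 0.066
1 -165 52 [ 0.77 -0.28  0.22] foot [ 0.83 -0.26  0.17] [-0.65  0.46  1.72  1.22  0.72 -0.9 ] mar 0.67 clear 0.101
1 -150 38 [ 0.78 -0.21  0.16] foot [ 0.82 -0.19  0.1 ] [-0.53  0.56  1.57  0.81  0.83 -0.68] mar 0.78 clear 0.050
1 -150 45 [ 0.76 -0.22  0.19] foot [ 0.81 -0.19  0.14] [-0.59  0.51  1.64  0.98  0.87 -0.85] mar 0.82 clear 0.078
1 -150 52 [ 0.75 -0.23  0.22] foot [ 0.8  -0.2   0.17] [-0.66  0.48  1.69  1.14  0.93 -1.01] mar 0.88 clear 0.111
1 -135 38 [ 0.74 -0.16  0.16] foot
[... 11679 characters left out ...]
0.43 clear 0.024
-1 120 45 [ 0.68 -0.53  0.19] foot [ 0.71 -0.58  0.14] [-0.6   0.51  1.63 -0.9   0.41 -1.07] mar 0.29 clear 0.032
-1 135 38 [ 0.74 -0.5   0.16] foot [ 0.77 -0.54  0.1 ] [-0.61  0.59  1.52 -0.29  0.39 -1.85] mar 0.34 clear 0.088
-1 135 45 [ 0.73 -0.49  0.19] foot [ 0.77 -0.53  0.14] [-0.6   0.51  1.63 -0.56  0.26 -1.58] mar 0.21 clear 0.095
-1 150 38 [ 0.78 -0.45  0.16] foot [ 0.82 -0.48  0.1 ] [-0.59  0.59  1.51  0.11  0.38 -2.42] mar 0.33 clear 0.095
-1 150 45 [ 0.76 -0.44  0.19] foot [ 0.81 -0.47  0.14] [-0.59  0.51  1.63  0.23  0.22 -2.54] mar 0.17 clear 0.097
-1 165 52 [ 0.77 -0.38  0.22] foot [ 0.83 -0.4   0.17] [-0.62  0.44  1.75  1.31  0.29  2.5 ] mar 0.24 clear 0.044
```

```bash
python3 - <<'E'
from plan import *
q=quat([0,0,-1],RX)
for z in(.25,.215):
    line_to(up(AX,z),q,v=.1)
    im,W=cloud('wrist');C=im.astype(int)
    d=np.linalg.norm(W[...,:2]-AX[:2],axis=-1)
    m=(d<.03)&(W[...,2]>.125)&(W[...,2]<.16)&(C[...,0]>C[...,1]+50)&(C[...,0]>C[...,2]+50)
    s=(d<.035)&(W[...,2]>.118)&(W[...,2]<.136)
    c=cv2.minEnclosingCircle(np.ascontiguousarray(W[s][:,:2].astype(np.float32)))
    r=W[m].mean(0) if m.any() else None
    if r is not None: v=r[:2]-c[0]; print(z,m.sum(),r,c,np.hypot(*v),np.degrees(np.arctan2(v[1],v[0])))
    save(im[120:420,130:430].repeat(2,0).repeat(2,1),f'w_{z}.png')
line_to(up(AX,.090),v=.08,contact_N=8); o=observe();print(o['time'],o['tcp_pos'],o['contact_force'])
grasp(70); o=observe();print(o['width'],o['tcp_pos'])
line_to(up(AX,.29),v=.1); o=observe();print(o['time'],o['width'],o['contact_force'])
im,W=cloud('scene');save(im,'held.png')
E
```

```text
0.25 13 [0.51868982 0.36407113 0.14025338] ((0.5305932760238647, 0.3765505850315094), 0.026477143168449402) 0.017246132241152973 -133.64674046103426
0.215 20 [0.51853686 0.36361844 0.14030826] ((0.5307444930076599, 0.37667369842529297), 0.026540568098425865) 0.01787361157574209 -133.07831389218873
17.9 [0.5297477  0.37678116 0.09071162] [ 0.24414876 -0.27006224  0.22233321]
0.05075930282054188 [0.52997458 0.37686192 0.09072657]
20.4667 0.05063248260485901 [-0.4524626   0.46481397 -2.66757465]
```

View pics/w_0.215.png

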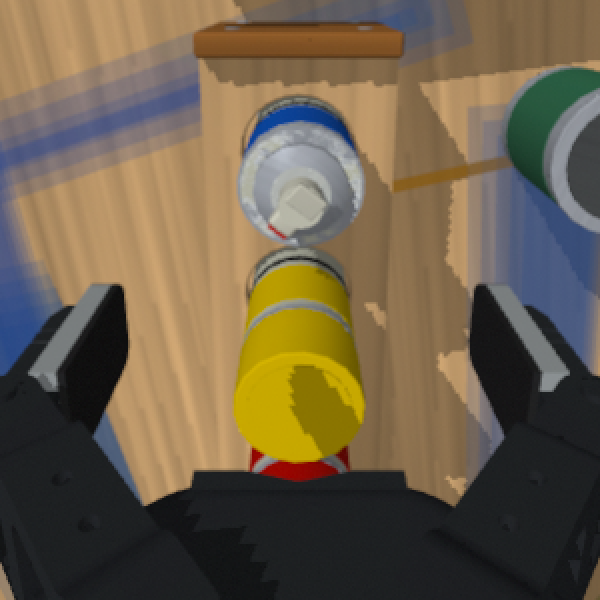

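View pics/held.png

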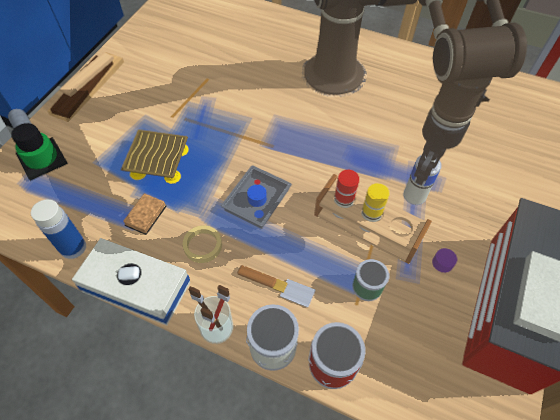

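The wrist crop shows the insert at (278,232), lower-left of the head; the two close readings give about -134°. The scene view shows the blue can drawn clear at (418,180), the red and yellow cans still in place, and the cap in the tray at (257,193).

```bash
python3 - <<'E'
from plan import *
psi=np.radians(-134.5); 
p,q,f,n=final(np.radians(-120),np.radians(45),.25,1,psi,tcp=[0,0,.0787])
print(p,f,n)
movep(p+[0,0,.12],q); o=observe();print(o['time'],o['tcp_pos'],o['width'])
line_to(p,q,v=.08); sleep(.5); o=observe();print(o['time'],o['tcp_pos'],p,o['width'],o['contact_force'])
a,Wa=cloud('scene');b,Wb=cloud('top')
np.savez('fin.npz',a=a,Wa=Wa,b=b,Wb=Wb)
big=lambda c:cv2.resize(c,(400,400),interpolation=cv2.INTER_CUBIC)
# crops about projected foot
def proj(nm,X):
    c=camera_params(nm);Y=np.array(c['R'])@X+c['t'];x=Y[:2]/Y[2];x=x*(1+c['k1']*x@x);return int(c['fx']*x[0]+c['cx']),int(c['fy']*x[1]+c['cy'])
out=[]
for nm,im in(('scene',a),('top',b)):
    u,v=proj(nm,(f+n)/2);print(nm,proj(nm,f),proj(nm,n),proj(nm,TILE));u=np.clip(u,70,490);v=np.clip(v,70,350);out.append(big(im[v-70:v+70,u-70:u+70]))
save(np.hstack(out),'fin.png')
E
```

```text
[ 0.68106637 -0.1355633   0.19263385] [ 0.70889103 -0.08736958  0.13698454] [ 0.65638835 -0.17830689  0.2207767 ]
22.475 [ 0.68113017 -0.13444694  0.31264382] 0.05058285561829051
24.625 [ 0.68105686 -0.13558376  0.19266067] [ 0.68106637 -0.1355633   0.19263385] 0.05052990689753991 [-0.21696418  0.18172253 -1.80631062]
scene (201, 202) (174, 152) (155, 152)
top (349, 175) (390, 188) (430, 230)
```

View pics/fin.png

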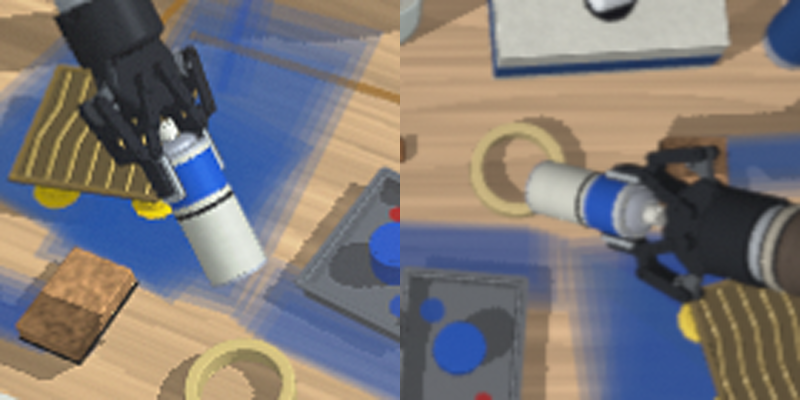

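The can is held at about 45° with its head between the fingers, and the cap, tape roll and sanding block look undisturbed. I'll fit the can's axis from depth to check for slip.

```bash
python3 - <<'E'
from plan import *
from scipy.optimize import least_squares
D=np.load('fin.npz')
p,q,f,n=final(np.radians(-120),np.radians(45),.25,1,np.radians(-134.5),tcp=[0,0,.0787]);C=canR(np.radians(-120),np.radians(45))
def get(W,I):
    P=(W-f)@C; c=I.astype(int)
    m=(np.hypot(P[...,0],P[...,1])<.04)&(P[...,2]>.006)&(P[...,2]<.075)&(c.max(-1)>110)
    return P[m]
for S in(('a',),('b',),('a','b')):
    P=np.vstack([get(D['W'+k],D[k]) for k in S])
    g=lambda v:np.hypot(P[:,0]-v[0]-v[2]*P[:,2],P[:,1]-v[1]-v[3]*P[:,2])-.026
    v=least_squares(g,np.zeros(4),loss='soft_l1',f_scale=.002).x
    print(S,len(P),'off mm',np.round(v[:2]*1e3,1),'tilt deg x,y',np.round(np.degrees(v[2:]),1),'res',np.abs(g(v)).mean())
for k in'ab':
    P=(D['W'+k]-f)@C;c=D[k].astype(int);ok=(np.hypot(P[...,0],P[...,1])<.026)&(c.max(-1)>110)&(np.abs(P[...,2])<.04)
    print('foot s',np.percentile(P[ok][:,2],[.5,2,5]))
    m=(np.linalg.norm(P-[.015,0,.1335],axis=-1)<.02)&(c[...,0]>c[...,1]+50)&(c[...,0]>c[...,2]+50);print('red',m.sum(),P[m].mean(0) if m.any() else '')
a0=np.load('top3.npz');W=a0['W'];P=W[195:272,285:355].reshape(-1,3);Cc=a0['im'][195:272,285:355].reshape(-1,3).astype(int)
m=(P[:,2]>.034)&(P[:,2]<.05)&(Cc[:,2]>Cc[:,0]+60);print('cap top',m.sum(),P[m].mean(0))
E
```

```text
('a',) 589 off mm [0.4 0.1] tilt deg x,y [-0.1 -0. ] res 0.001364349960103646
('b',) 358 off mm [-0.2 -0.3] tilt deg x,y [-0.5 -0.2] res 0.0009847442630211436
('a', 'b') 947 off mm [ 0.1 -0.1] tilt deg x,y [-0.3 -0.2] res 0.0012669137116670156
foot s [0.00112509 0.00141525 0.00323711]
red 0 
foot s [-1.34396500e-03  2.23990109e-05  2.74720396e-03]
red 0 
cap top 251 [ 0.56529692 -0.01097192  0.03915762]
```

```bash
python3 -c "
from h import *
o=observe();print(o['time'],o['width'],abs(o['joint_velocities']).max());job_done()"
```

```text
24.725 0.05055886774969676 0.003172764098941656
the job is handed in; nothing more can be done
```

I handed the job in at 24.7 s of the 56 s allowed. The blue cap is in the grey tray and the blue can is held up, aimed at the tile. `job_done()` reports no verdict, so what follows rests on my own checks.

- **Cap:** I lifted it off while the can stood in the rack and let it go upright in the tray. It measured within about 2 mm of the tray's middle.
- **Can:** I gripped it along the rack's x axis at 70 N, drew it straight up and tipped it to 45°. By plan, the nozzle is 25 cm from the middle of the tile.
- **Slip check:** fitting the can's axis to depth from both fixed cameras put it within 0.5 mm and 0.5° of the planned pose. The foot is about 137 mm above the bench. The finger width stayed at 50.6 mm and the arm was still.
- **Not confirmed at the end:** the red nozzle insert was hidden by the gripper in the final views. The spray direction about the can's axis therefore rests on wrist-camera readings before the grip. Those ran from about -133° to -137°, and I used -134.5°. That spread is about 10 mm sideways at the tile, against the 50 mm allowed.
- **Other things on the bench:** nothing looked moved in the pictures I viewed, but I did not measure their positions again.

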